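# Lay the square to the stone slab and weight it down

### The arm

A 7-joint arm with a two-finger parallel gripper is mounted at the origin on the work surface. World frame = base frame: x ahead of the robot, y to its left, z up, the work surface at z = 0. Lengths are in m, angles in rad, forces in N, time in s.
With the tool pointing down it reaches from about 0.425 to 0.8 m from the base axis. Payload 8.3 kg.
Tool frame: the origin (TCP) lies midway between the tips of the shut fingers; the grasp point (between the pads) lies 19 mm behind it; z points along the fingers, y is the line along which they close (so a half turn about z gives the same grasp; the last joint's range is limited). The gripper opens to 85 mm and grips with 20 to 120 N. Pads are 22 mm wide; open, the fingers measure 114 mm over their backs; the gripper's body (76 mm by 85 mm) begins 54 mm behind the grasp point. The pads swing forward as they close: fully open they stand 13 mm farther back than shut.
Start: joints at [1.129, 0.383, 0.016, 1.37, -0.006, 1.388, -0.046], TCP at [0.231, -0.581, 0.231] pointing down, gripper open.
Joint ranges: [-2.95, 2.95], [-0.25, 2.06], [-1.52, 1.56], [0.18, 2.33], [-1.44, 4.58], [0.02, 2.06], [-3.01, 3.01]. Speed limits (rad/s): [2.39, 2.39, 3.01, 3.01, 3.14, 3.14, 3.14].

### API

Orientations are given as a unit quaternion [w, x, y, z].
In Python, from bench import bot, optics gives the robot as it stands. The module is installed in compiled form; this text tells all that it offers. Calls block until the motion is done:
- bot.goto(position, orientation): joint-space move of the TCP to a pose.
- bot.line_to(position, attitude=None, feed=0.15): straight line of the TCP; attitude=None keeps the orientation; feed is the mean speed in m/s.
- bot.goto_joints(angles): joint-space move.
- bot.ungrasp() and bot.grab(): open the fingers fully, or close them until they stop; the grip force is fixed at half the most.
- bot.sleep(seconds).
- bot.ik(position, orientation): joint angles nearest the present ones, or None.
- optics.snapshot(name): name is "scene" or "side" or "wrist"; returns a dict with "frame" (384x512x3 uint8, red, green, blue), "mtx" (3x3 intrinsics, pixels), "origin" and "rotation" of the camera in the world. Camera axes: x right, y down, z forward; pixel columns grow to the right and rows downward; lengths in m; the calibration is good to about 2 mm. A picture is of the moment at which its call begins. There is no depth.
A pose or a line that the arm cannot do raises bot.MotionError and nothing moves.
- bot.hand_in(): hands the job in; it is judged then, once.
Readings, each from a call of its own:
- bot.get_clock(): time.
- bot.get_joint_pos(): joint angles.
- bot.get_dq(): joint speeds.
- bot.get_joint_efforts(): joint torques, N m.
- bot.get_position(): TCP position.
- bot.get_tcp_rot(): TCP orientation.
- bot.get_ft_force(): force on the tool from outside, world axes, zero at the start.
- bot.get_ft_torque(): the same for the moment, N m.
- bot.get_finger_gap(): finger opening in m.
- bot.get_finger_force(): force on a finger pad.
Only numpy, scipy, OpenCV 4.12 (cv2) and the standard library are available. Lean on these libraries where they do the work, as an engineer would, in place of code of your own. Each camera call takes 0.05 s, during which the arm holds its last target. There are 200 camera calls.

### The job

Slide the steel L-shaped square over the board, without lifting it, until its inside corner closes on the free corner of the clamped stone slab and both legs lie flush along the slab's two free sides. Then take the iron weight by its wooden grip and set it down gently (not dropped), flat on the square's long leg, so that the square stays flush. Leave the other things on the table where they are.

Things in the scene. Friction and masses are not known exactly. Their poses are not given: they have to be found in the camera images.
- slab: Grey stone slab fixed to the table, 140 (its x) x 110 (y) x 22 mm high; origin at the centre of its underside, on the table top. Wooden cleats 30 mm wide, 33 mm high with screws, hold its +x and +y sides. Its -x side (towards the robot) and -y side (to the robot's right) are bare and meet at its free corner (-70, -55) mm.
- square: Flat loose steel L, 10 mm thick, legs 40 mm wide, 0.6 kg, slides at 3 to 9 N; origin at the inside corner, underside, on the table. Long leg: x -40..130, y -40..0 mm; short leg: x -40..0, y 0..90. Mass centre (22, 2). Starts right of and nearer than the slab's free corner, within 0.3 rad of its yaw. Laid, its axes match the slab's: long leg along the slab's -y side, short leg along its -x side.
- square_long_end (a point): End of the long leg's inside edge: (130, 0) mm in the square's frame, underside.
- square_short_end (a point): End of the short leg's inside edge: (0, 90) mm in the square's frame, underside.
- weight: Dark iron weight, 0.5 kg, standing on the table: base 80 (its x) x 34 (y) x 22 mm high; on it an upright dark wooden grip bar 56 (x) x 16 (y) mm, from 22 to 56 mm above the underside. Origin at the centre of the underside. Take it across the 16 mm thickness of the bar.
- dish: Bystander: small white ceramic bowl, 76 mm across, 30 mm high; origin at the centre of its underside.
- seal: Bystander: brown stone block 75 x 40 x 40 mm; origin at the centre of its underside.
- clay1: Bystander: loose terracotta block 62 x 50 x 40 mm, right of the slab, farther from the robot; origin at the centre of its underside.
- bottle: Bystander: white bottle with a red cap, 48 mm across, 90 mm high; origin at the centre of its underside.
Not all that is in view belongs to the job. What is shaped like the weight but turquoise or yellow is not meant.

How it is judged:
On the way:
1. the square lies flat on the table with both legs flush along the slab's free sides (gaps under 2 mm), before the weight is on it (x of square in the frame of slab between -0.072 and -0.068 m and y of square in the frame of slab between -0.057 and -0.053 m and y of square_long_end in the frame of slab between -0.057 and -0.053 m and x of square_short_end in the frame of slab between -0.072 and -0.068 m and height (world z) of square below 0.003 m and angle between square's own z axis and vertical below 0.03 rad and contact force between weight and square below 0.1 N), for 0.2 s.
At the end, for the whole second after the job is handed in: The square lies flat on the table, its inside corner on the slab's free corner and both ends of its inside edges within 2 mm of the slab's two free sides; the weight stands flat (tilt under 0.06 rad) and at rest on the long leg, its centre over the leg (x of square in the frame of slab between -0.072 and -0.068 m and y of square in the frame of slab between -0.057 and -0.053 m and y of square_long_end in the frame of slab between -0.057 and -0.053 m and x of square_short_end in the frame of slab between -0.072 and -0.068 m and height (world z) of square below 0.003 m and angle between square's own z axis and vertical below 0.03 rad and z of weight in the frame of square between 0.007 and 0.013 m and y of weight in the frame of square between -0.038 and -0.002 m and x of weight in the frame of square between -0.038 and 0.128 m and angle between weight's own z axis and vertical below 0.06 rad and contact force between weight and square above 1.5 N and linear speed of each of weight, square below 0.01 m/s); the robot touches nothing.
It fails at once if the square is lifted (inside corner or a leg end over 12 mm above the table) (height (world z) of any of square, square_long_end, square_short_end above 0.012 m).
It fails at once if the weight is dropped (moving faster than 0.6 m/s, a fall of about 2 cm, while not in the fingers) (linear speed of weight above 0.6 m/s and contact force between the fingers and weight below 0.1 N).
It fails at once if a bystander is moved more than 30 mm (distance of any of dish, seal, clay1, bottle from where it was at the start of the episode above 0.03 m).
It also fails if it takes over 72 s, if anything falls off the work surface, if the arm or the gripper's body presses on something with over 40 N, if the wrist force passes 120 N, or if a joint passes its speed limit or range.

## Working session

There is one attempt and no reset: what is moved stays moved. The work goes in short steps, each a Python script; the robot and the scene stay as the last script left them, time stands still between calls to the robot, and variables do not carry over. Pictures are saved under pics/ and viewed, at most 13 in all, crops included, and the job is handed in when it is done.

```bash
mkdir -p pics; cat > h.py <<'E'
import numpy as np, cv2
from bench import bot, optics
def snap(n,f):
    s=optics.snapshot(n); cv2.imwrite('pics/'+f+'.png',s['frame'][:,:,::-1]); np.savez('pics/'+f+'.npz',**{k:np.array(s[k]) for k in('mtx','origin','rotation','frame')}); return s
def load(f): return np.load('pics/'+f+'.npz')
def w(s,uv,z):
    r=[]
    for u,v in np.atleast_2d(uv):
        d=s['rotation']@np.linalg.solve(s['mtx'],[u,v,1.]); o=s['origin']; r.append((o+d*(z-o[2])/d[2])[:2])
    return np.array(r)
def px(s,P):
    c=(np.atleast_2d(P)-s['origin'])@s['rotation']; c=c@s['mtx'].T; return c[:,:2]/c[:,2:]
E
python3 - <<'E'
from h import *
a=snap('scene','a');b=snap('side','b')
for s in(a,b): print(s['origin'],s['rotation'][:,2],s['mtx'][0,0])
print(bot.get_tcp_rot(),bot.get_clock())
im=[cv2.resize(s['frame'][:,:,::-1],(800,600),interpolation=cv2.INTER_CUBIC) for s in(a,b)]
cv2.imwrite('pics/a1.png',im[0]);cv2.imwrite('pics/b1.png',im[1])
E
```

```text
Traceback (most recent call last):
IndexError: too many indices for array: array is 1-dimensional, but 2 were indexed
```

```bash
cat > h.py <<'E'
import numpy as np, cv2
from scipy.spatial.transform import Rotation as R
from bench import bot, optics
def snap(n,f):
    s=dict(optics.snapshot(n)); q=np.array(s['rotation'],float)
    if q.size==4: s['rotation']=R.from_quat(q[[1,2,3,0]]).as_matrix()
    for k in('mtx','origin'): s[k]=np.array(s[k])
    np.savez('pics/'+f+'.npz',**{k:s[k] for k in('mtx','origin','rotation','frame')}); return s
def load(f): return dict(np.load('pics/'+f+'.npz'))
def crop(s,f,u0,v0,u1,v1,k):
    cv2.imwrite('pics/'+f+'.png',cv2.resize(s['frame'][v0:v1,u0:u1,::-1],None,fx=k,fy=k,interpolation=cv2.INTER_CUBIC))
def w(s,uv,z):
    r=[]
    for u,v in np.atleast_2d(uv):
        d=s['rotation']@np.linalg.solve(s['mtx'],[u,v,1.]); o=s['origin']; r.append((o+d*(z-o[2])/d[2])[:2])
    return np.array(r)
def px(s,P):
    c=(np.atleast_2d(P)-s['origin'])@s['rotation']; c=c@s['mtx'].T; return c[:,:2]/c[:,2:]
E
python3 - <<'E'
from h import *
print(optics.snapshot('scene')['rotation'])
a=snap('scene','a');b=snap('side','b')
for s in(a,b): print(s['origin'],s['rotation'],s['mtx'])
print(bot.get_tcp_rot(),bot.get_clock())
crop(a,'a1',0,0,512,384,1.5625);crop(b,'b1',0,0,512,384,1.5625)
E
```

```text
[-0.31421766  0.90606618  0.26876841 -0.08986032]
[ 0.99902424 -0.7182743   1.06421986] [[ 0.83937733  0.43057254 -0.33174236]
 [ 0.54351534 -0.65806161  0.52110076]
 [ 0.00606477 -0.61770722 -0.78638477]] [[387.50352438   0.         251.08640286]
 [  0.         387.50352438 191.19157494]
 [  0.           0.           1.        ]]
[0.26046755 1.07399173 0.82995851] [[-0.96122336 -0.13847877  0.23848121]
 [-0.27484874  0.55173203 -0.7874325 ]
 [-0.02253504 -0.82244477 -0.56839843]] [[473.14618318   0.         254.97049399]
 [  0.         473.14618318 202.3329207 ]
 [  0.           0.           1.        ]]
[-4.74182877e-04  9.82113006e-01  1.88291833e-01 -7.02371218e-05] 0.25
```

View pics/a1.png

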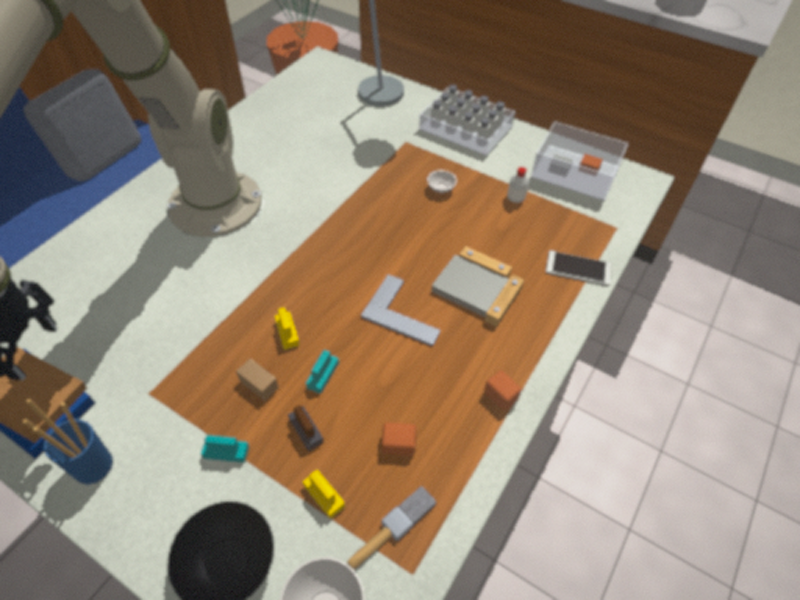

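View pics/b1.png

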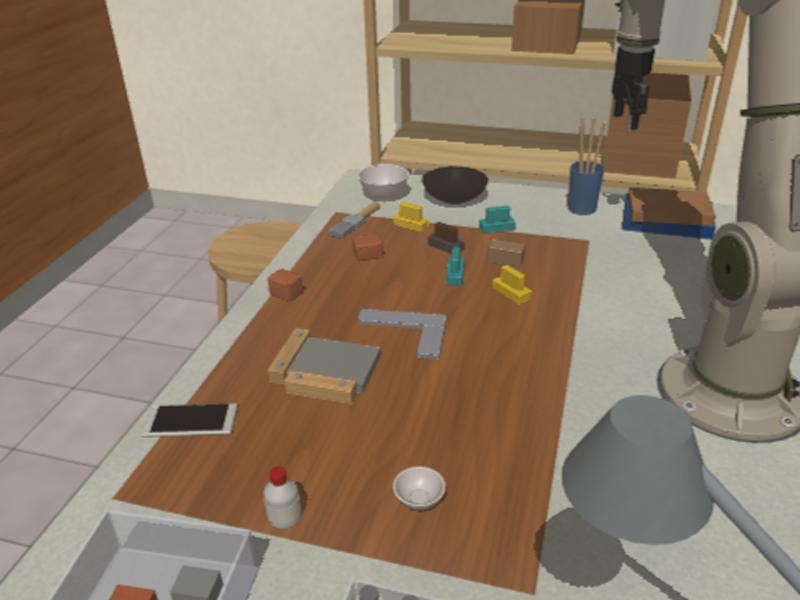

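Scene view (800 px): slab at (475,285), square at (400,310). Weight-shaped things: yellow (287,328) and (323,493), turquoise (322,370) and (225,448), and a dark one with a dark wooden grip at (306,427). Only the dark one fits the description. I'll confirm it and measure in crops.

```bash
python3 - <<'E'
from h import *
a=load('a')
c1=cv2.resize(a['frame'][150:230,225:340,::-1],None,fx=6.5,fy=6.5,interpolation=cv2.INTER_CUBIC)
cv2.imwrite('pics/a2.png',c1)
crop(a,'a3',170,245,240,300,9)
E
```

```text
(no output)
```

View pics/a2.png

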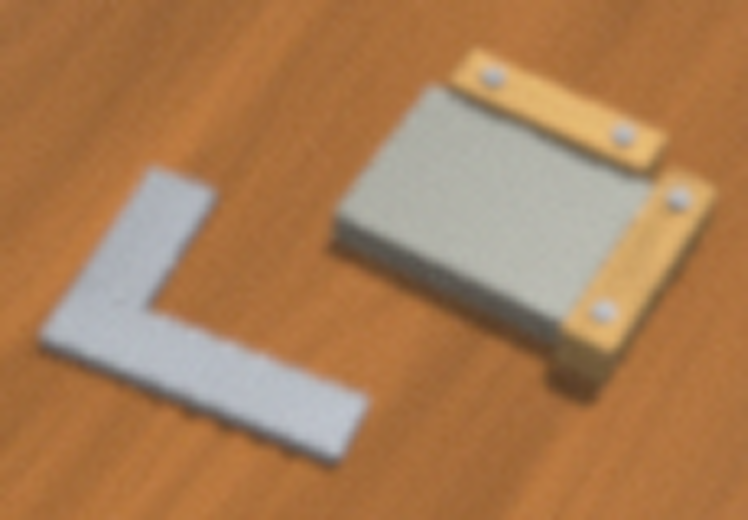

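View pics/a3.png

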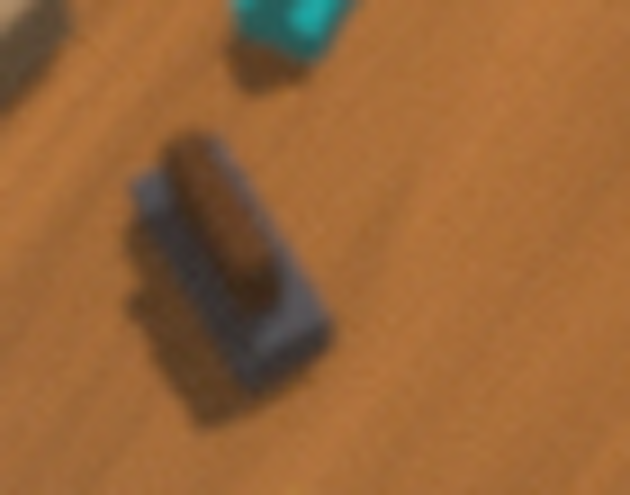

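Dark iron weight with brown wooden grip confirmed; in crop a3 base-top corners are at about (132,180), (330,325), (250,365) and the bar top runs (190,135)-(262,275). In a2 I read the slab's free corner at (337,213) and the square's inside corner at (150,305).

```bash
cat > fit.py <<'E'
from h import *
from scipy.optimize import least_squares
def fit(s,pix,pts,x0):  # pose x,y,yaw from pixel/model points
    pts=np.array(pts,float)
    def P(p): c,sn=np.cos(p[2]),np.sin(p[2]); return np.c_[p[0]+c*pts[:,0]-sn*pts[:,1],p[1]+sn*pts[:,0]+c*pts[:,1],pts[:,2]]
    r=least_squares(lambda p:(px(s,P(p))-pix).ravel(),x0); return r.x,r.fun
SQ=np.array([(-40,-40,10),(130,-40,10),(130,0,10),(0,0,10),(0,90,10),(-40,90,10)])/1e3
SL=np.array([(-70,-55,22),(-70,55,22),(70,-55,22)])/1e3
E
python3 - <<'E'
from fit import *
a=load('a')
f=lambda q,o,k:(np.array(q)+.5)/k-.5+np.array(o)
sl=f([(337,213),(435,85),(562,325)],(225,150),6.5)
sq=f([(40,335),(335,458),(368,400),(150,305),(215,190),(155,168)],(225,150),6.5)
for n,pp,m in(('slab',sl,SL),('sq',sq,SQ)):
    r,e=fit(a,pp,m,[.6,-.1,0]);print(n,r.round(4),e.round(2))
b=load('b')
slb=(np.array([(380,348),(370,392) ,(300,333)])+.5)/1.5625-.5
W=w(a,f([(132,180),(330,325),(250,365)],(170,245),9),.022);print('base',W.round(4))
W=w(a,f([(190,135),(262,280)],(170,245),9),.056);print('bar',W.round(4),np.arctan2(*(W[1]-W[0])[::-1]),np.linalg.norm(W[1]-W[0]))
for n,q,z in(('clay',(502,385),.03),('clayB',(398,435),.03),('turq',(322,370),.03),('dish',(441,182),.02),('bottle',(517,190),.03),('seal',(257,380),.03)):
    print(n,w(a,(np.array(q)+.5)/1.5625-.5,z).round(3))
# check with side camera
print('side view check b', w(b,(np.array([(440,317),(360,313),(382,346)])+.5)/1.5625-.5,.01).round(4))
E
```

```text
slab [ 0.6801  0.1081 -0.0089] [-0.54 -0.31  0.06 -0.05  0.46  0.29]
sq [ 0.5551 -0.0488  0.1054] [ 0.04 -0.14  0.27 -0.05  0.2  -0.03 -0.99  0.41  0.64  0.14 -0.16 -0.39]
base [[ 0.5438 -0.3694]
 [ 0.6296 -0.375 ]
 [ 0.6166 -0.3999]]
bar [[ 0.5641 -0.358 ]
 [ 0.6147 -0.3857]] -0.5000221469344951 0.05764619829787432
clay [[ 0.858 -0.095]]
clayB [[ 0.745 -0.295]]
turq [[ 0.543 -0.26 ]]
dish [[0.454 0.365]]
bottle [[0.636 0.435]]
seal [[ 0.45  -0.348]]
side view check b [[ 0.5259 -0.0796]
 [ 0.6817 -0.0548]
 [ 0.608   0.0379]]
```

```bash
cat >> h.py <<'E'
def down(h): return [0,float(np.cos(h/2)),float(np.sin(h/2)),0]   # tool x heading h (world), tool z down
E
python3 - <<'E'
from h import *
print(bot.get_joint_pos(), bot.get_finger_gap())
for h in(np.pi/2,-np.pi/2,0,np.pi):
    for p in([.59,-.14,-.009],[.59,.01,-.009],[.52,.06,-.009],[.56,.06,.2],[.58,.0,.35]):
        j=bot.ik(p,down(h)); print(round(h,2),p,None if j is None else np.round(j,2))
E
```

```text
[ 1.1291136   0.38381197  0.01637048  1.37059949 -0.00632111  1.38818613
 -0.0465041 ] 0.08564058247952487
1.57 [0.59, -0.14, -0.009] [ 0.53  0.62 -0.47  1.66  0.33  0.95 -0.06]
1.57 [0.59, 0.01, -0.009] [ 0.34  0.61 -0.55  1.7   0.37  0.94 -0.35]
1.57 [0.52, 0.06, -0.009] [ 0.45  0.56 -0.78  1.88  0.49  0.91 -0.56]
1.57 [0.56, 0.06, 0.2] [ 0.41  0.35 -0.73  1.57  0.24  1.31 -0.35]
1.57 [0.58, 0.0, 0.35] [ 0.43  0.33 -0.67  1.25  0.2   1.63 -0.2 ]
-1.57 [0.59, -0.14, -0.009] [ 0.19  0.57 -0.01  1.68  0.01  0.9  -2.97]
-1.57 [0.59, 0.01, -0.009] [-0.92  1.08  1.35  1.76 -1.11  1.29 -2.43]
-1.57 [0.52, 0.06, -0.009] [ 0.76  0.89 -1.29  1.87  0.94  1.17  2.27]
-1.57 [0.56, 0.06, 0.2] [ 0.74  0.58 -1.28  1.56  0.56  1.43  2.56]
-1.57 [0.58, 0.0, 0.35] [-0.91  0.53  1.36  1.31 -0.52  1.7  -2.79]
0 [0.59, -0.14, -0.009] [ 0.39  0.58 -0.28  1.66  0.19  0.92 -1.53]
0 [0.59, 0.01, -0.009] [ 0.27  0.58 -0.45  1.71  0.3   0.92 -1.87]
0 [0.52, 0.06, -0.009] [ 0.32  0.5  -0.61  1.88  0.37  0.87 -2.04]
0 [0.56, 0.06, 0.2] [ 0.37  0.34 -0.68  1.57  0.22  1.31 -1.9 ]
0 [0.58, 0.0, 0.35] [ 0.36  0.31 -0.57  1.25  0.17  1.63 -1.75]
3.14 [0.59, -0.14, -0.009] [ 0.59  0.64 -0.55  1.65  0.39  0.96  1.47]
3.14 [0.59, 0.01, -0.009] [ 0.41  0.63 -0.64  1.7   0.44  0.96  1.17]
3.14 [0.52, 0.06, -0.009] [ 0.54  0.61 -0.9   1.87  0.58  0.95  0.94]
3.14 [0.56, 0.06, 0.2] [ 0.48  0.38 -0.82  1.56  0.28  1.32  1.19]
3.14 [0.58, 0.0, 0.35] [ 0.48  0.34 -0.75  1.24  0.23  1.64  1.35]
```

```bash
python3 - <<'E'
from h import *
bot.goto([.57,-.03,.36],down(np.pi/2))
s=snap('wrist','w1'); print(s['origin'],s['rotation'][:,2],s['mtx'][0,0],bot.get_clock(),bot.get_position())
crop(s,'w1',0,0,512,384,1.5625)
E
```

```text
[0.57041801 0.04915674 0.50176869] [-1.89128659e-04 -3.17128995e-01 -9.48382394e-01] 295.005187811036 2.65 [ 0.56997645 -0.03148068  0.35960808]
```

View pics/w1.png

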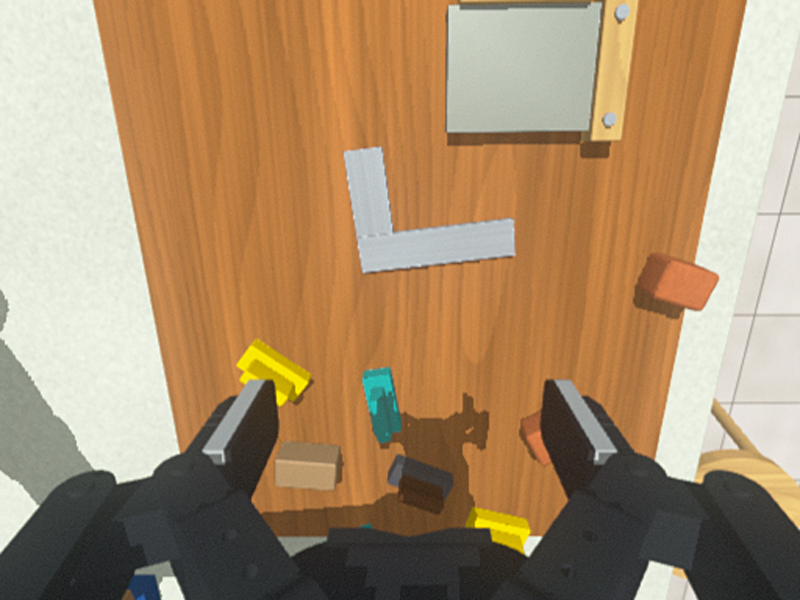

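Wrist view: slab free corner (447,132), slab far-left corner (448,5), lower right (590,132). Square outer corner (362,272), inside (392,236), long end (514,255)/(513,220), short end (381,148)/(345,153). Clay1 at (678,282), clear of the path.

```bash
python3 - <<'E'
from fit import *
a=load('w1')
f=lambda q:(np.array(q)+.5)/1.5625-.5
for n,pp,m in(('slab',[(447,132),(448,5),(590,131)],SL),('sq',[(362,272),(514,255),(513,220),(392,236),(381,148),(345,153)],SQ)):
    r,e=fit(a,f(pp),m,[.6,-.1,0]);print(n,r.round(4),e.round(2))
E
```

```text
slab [0.6774 0.1086 0.0118] [ 0.03  0.44  0.31 -0.16 -0.36 -0.29]
sq [ 0.5529 -0.0507  0.1149] [-0.17  1.08  0.63  0.81  0.2   0.12  0.53 -1.13  0.33 -0.24 -1.45 -0.37]
```

```bash
python3 - <<'E'
from fit import *
a=load('w1'); F=a['frame'].astype(float); g=cv2.GaussianBlur(F[:,:,2]-F[:,:,0],(0,0),.8)  # blue minus red: slab grey vs wood
L=[]
for v in range(10,80):
    r=g[v,270:305]; lo,hi=r[:10].mean(),r[-10:].mean(); i=np.argmax(r>(lo+hi)/2); L.append((270+i-1+((lo+hi)/2-r[i-1])/(r[i]-r[i-1]),v))
P=w(a,L,.022); c=np.polyfit(P[:,1],P[:,0],1); print('left edge yaw',-np.arctan(c[0]),'x at y=.0536',np.polyval(c,.0536),np.std(P[:,0]-np.polyval(c,P[:,1])))
gr=cv2.GaussianBlur(F.sum(2),(0,0),.8); B=[]
for u in range(292,370):
    col=gr[74:94,u]; d=np.diff(col); i=np.argmin(d[1:-1])+1; y0,y1,y2=d[i-1:i+2]; B.append((u,74+i+.5+.5*(y0-y2)/(y0-2*y1+y2)))
P=w(a,B,.022); c=np.polyfit(P[:,0],P[:,1],1);k=abs(P[:,1]-np.polyval(c,P[:,0]))<.002;c=np.polyfit(P[k,0],P[k,1],1); print('bottom yaw',np.arctan(c[0]),'y at x=.609',np.polyval(c,.609),np.std(P[k,1]-np.polyval(c,P[k,0])),k.sum())
E
```

```text
left edge yaw 0.01400959317281545 x at y=.0536 0.6059199440650727 0.00012365552295508678
bottom yaw 0.01391791485347565 y at x=.609 0.053190813985771454 0.000168848971060747 78
```

```bash
cat >> h.py <<'E'
YAW=.014; ex=np.array([np.cos(YAW),np.sin(YAW),0]); ey=np.array([-np.sin(YAW),np.cos(YAW),0])
def press(d,step,n,lim):
    f0=None
    for i in range(n):
        p=T[0]=T[0]+step*d; bot.line_to(list(p),feed=.03)
        f=-np.dot(bot.get_ft_force(),d); q=bot.get_position()
        print(i,np.round(p,4),np.round(q,4),'F',round(float(f),1),np.round(bot.get_ft_force(),1))
        if f>lim: break
T=[None]
E
python3 - <<'E'
from h import *
q=down(np.pi/2+YAW)
bot.goto([.588,-.145,.06],q); bot.line_to([.588,-.145,-.008],feed=.1)
print(bot.get_position(),bot.get_ft_force(),bot.get_clock())
try:
  T[0]=np.array([.588,-.145,-.008]); 
  for d in (.06,.06): 
    T[0]=T[0]+d*ey; bot.line_to(list(T[0]),feed=.06); print(bot.get_position(),bot.get_ft_force())
  press(ey,.003,9,14)
except bot.MotionError as e: print(e)
print(bot.get_clock())
s=snap('scene','a4'); s=snap('wrist','w2'); crop(s,'w2',0,0,512,384,1.5625)
E
```

```text
[ 0.58852893 -0.1449571  -0.00747603] [-0.78237828 -0.24633464  0.10363213] 4.7083
[ 0.58730744 -0.08501348 -0.00800675] [-0.17814231 -0.31903586 -0.33357521]
[ 0.58647754 -0.02504969 -0.0078931 ] [-0.13115774 -0.49688168  1.21002941]
0 [ 0.5863 -0.022  -0.008 ] [ 0.5863 -0.0221 -0.008 ] F 0.5 [ 0.3 -0.5 -0.2]
1 [ 0.5862 -0.019  -0.008 ] [ 0.5863 -0.0189 -0.008 ] F 1.0 [ 0.9 -0.9  0.9]
2 [ 0.5862 -0.016  -0.008 ] [ 0.5862 -0.0156 -0.008 ] F 1.8 [ 0.5 -1.8 -1.3]
3 [ 0.5862 -0.013  -0.008 ] [ 0.5862 -0.0124 -0.008 ] F 0.7 [ 0.  -0.7 -0.3]
4 [ 0.5861 -0.01   -0.008 ] [ 0.5861 -0.0095 -0.008 ] F 0.5 [ 0.1 -0.5 -0.4]
5 [ 0.5861 -0.007  -0.008 ] [ 0.586  -0.0065 -0.008 ] F 0.9 [ 0.7 -0.9 -0. ]
6 [ 0.586 -0.004 -0.008] [ 0.586  -0.0035 -0.008 ] F 1.3 [ 0.1 -1.3  0.2]
7 [ 0.586 -0.001 -0.008] [ 5.86e-01 -5.00e-04 -8.00e-03] F 0.4 [ 0.8 -0.4 -0. ]
8 [ 0.5859  0.002  -0.008 ] [ 0.5859  0.0024 -0.008 ] F 0.2 [ 0.4 -0.2 -0.3]
9.2583
```

View pics/w2.png

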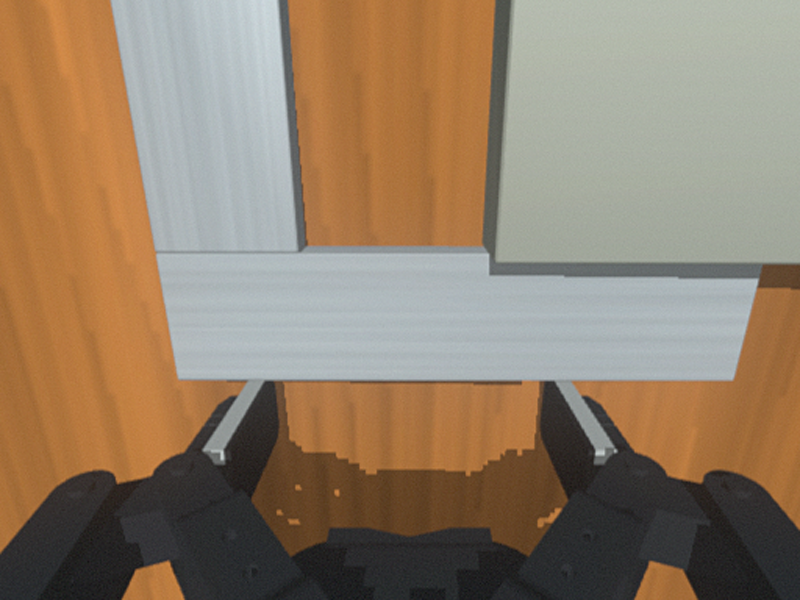

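```bash
python3 - <<'E'
from h import *
q=down(YAW)
try:
  T[0]=np.array([.5859,.002,-.008]); press(ey,.001,9,11)
  b=T[0]-.02*ey; bot.line_to(list(b),feed=.1); b[2]=.06; bot.line_to(list(b),feed=.2)
  P=np.array([.475,.065,.06]); bot.goto(list(P),q); P[2]=-.008; bot.line_to(list(P),feed=.12)
  print(bot.get_position(),bot.get_ft_force(),bot.get_clock())
  T[0]=P+.062*ex; bot.line_to(list(T[0]),feed=.06); print(bot.get_position(),bot.get_ft_force())
  press(ex,.002,14,11)
except bot.MotionError as e: print(e)
print(bot.get_clock())
s=snap('wrist','w3'); crop(s,'w3',0,0,512,384,1.5625)
E
```

```text
0 [ 0.5859  0.003  -0.008 ] [ 0.5859  0.0026 -0.008 ] F 3.2 [ 0.8 -3.2  0.4]
1 [ 0.5859  0.004  -0.008 ] [ 0.5858  0.0027 -0.008 ] F 5.5 [ 0.1 -5.5  1.1]
2 [ 0.5859  0.005  -0.008 ] [ 0.5858  0.0027 -0.008 ] F 7.3 [-0.2 -7.3  2.4]
3 [ 0.5858  0.006  -0.008 ] [ 0.5858  0.0028 -0.008 ] F 9.6 [-0.2 -9.6  2.5]
4 [ 0.5858  0.007  -0.008 ] [ 0.5858  0.0029 -0.008 ] F 11.7 [ -1.  -11.7   2.5]
[ 0.47537655  0.06511232 -0.00764635] [-0.28244879 -0.20620465  0.20717575] 13.5917
[ 0.53709     0.06594486 -0.00803474] [-0.84147001 -1.34806299 -0.27083921]
0 [ 0.539   0.0659 -0.008 ] [ 0.539  0.066 -0.008] F 1.7 [-1.7 -0.7 -0.7]
1 [ 0.541   0.0659 -0.008 ] [ 0.5412  0.066  -0.008 ] F 1.9 [-1.9 -1.2 -0.6]
2 [ 0.543  0.066 -0.008] [ 0.5433  0.066  -0.008 ] F 1.8 [-1.8 -0.7 -0.5]
3 [ 0.545  0.066 -0.008] [ 0.5453  0.066  -0.008 ] F 1.4 [-1.4 -0.4 -0.7]
4 [ 0.547  0.066 -0.008] [ 0.5473  0.066  -0.0079] F 1.6 [-1.6 -0.8 -1.2]
5 [ 0.549  0.066 -0.008] [ 0.5492  0.066  -0.008 ] F 2.7 [-2.7 -0.  -0.2]
6 [ 0.551   0.0661 -0.008 ] [ 0.5512  0.0661 -0.008 ] F 1.8 [-1.8 -0.9 -0. ]
7 [ 0.553   0.0661 -0.008 ] [ 0.5533  0.0661 -0.008 ] F 1.9 [-1.9 -0.5 -0.6]
8 [ 0.555   0.0661 -0.008 ] [ 0.5552  0.0661 -0.008 ] F 1.3 [-1.3 -0.3 -0.3]
9 [ 0.557   0.0661 -0.008 ] [ 0.5557  0.0661 -0.0082] F 7.0 [-7.  -0.7  4.1]
10 [ 0.559   0.0662 -0.008 ] [ 0.5558  0.0661 -0.0086] F 14.3 [-14.3  -0.8   8.6]
17.525
```

View pics/w3.png

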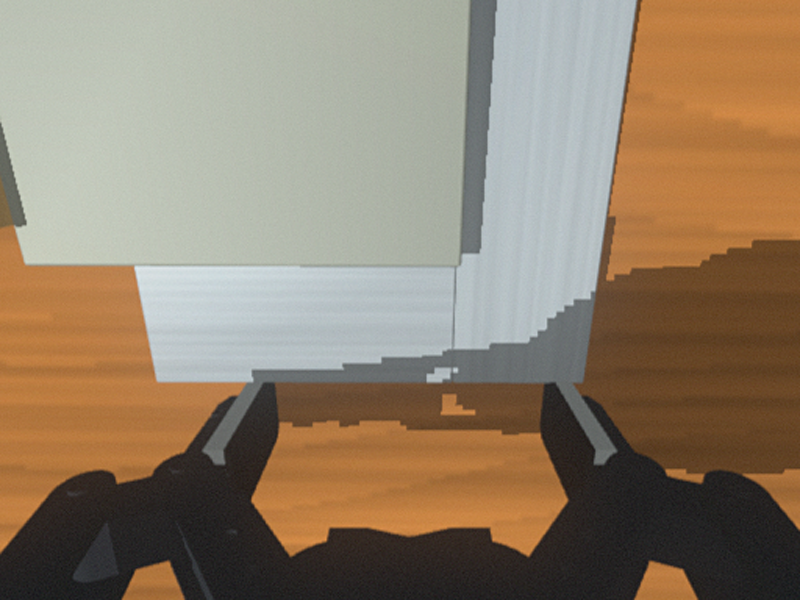

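The square closed on the corner (slab edge over the short leg, contact force rose at the expected position). One more +y nudge, then I check from above and look at the weight.

```bash
python3 - <<'E'
from h import *
try:
  b=np.array(bot.get_position())-.02*ex; b[2]=-.008; bot.line_to(list(b),feed=.1); b[2]=.07; bot.line_to(list(b),feed=.2)
  P=np.array([.64,-.04,.07]); bot.goto([.5,-.08,.1],down(np.pi/2+YAW)); bot.goto(list(P),down(np.pi/2+YAW)); P[2]=-.008; bot.line_to(list(P),feed=.12)
  T[0]=P+.04*ey; bot.line_to(list(T[0]),feed=.05)
  press(ey,.0015,9,10)
  b=T[0]-.02*ey; bot.line_to(list(b),feed=.1); b[2]=.06; bot.line_to(list(b),feed=.2)
  bot.goto([.62,-.03,.3],down(np.pi/2+YAW)); snap('wrist','w4')
  bot.goto([.59,-.33,.28],down(np.pi/2-.5)); s=snap('wrist','w5'); crop(s,'w5',0,0,512,384,1.5625)
except bot.MotionError as e: print(e)
print(bot.get_clock())
s=load('w4'); crop(s,'w4',150,30,400,200,3.2)
E
```

```text
0 [ 0.6394  0.0015 -0.008 ] [ 0.6394  0.0013 -0.008 ] F -0.0 [-0.5  0.   0.4]
1 [ 0.6394  0.003  -0.008 ] [ 0.6394  0.003  -0.008 ] F 0.2 [-0.3 -0.2  0.3]
2 [ 0.6394  0.0045 -0.008 ] [ 0.6394  0.0032 -0.008 ] F 3.6 [-0.4 -3.6  0.3]
3 [ 0.6394  0.006  -0.008 ] [ 0.6394  0.0033 -0.008 ] F 8.8 [-1.3 -8.8  0.9]
4 [ 0.6393  0.0075 -0.008 ] [ 0.6394  0.0034 -0.008 ] F 10.5 [ -1.4 -10.6   2.8]
26.8
```

View pics/w4.png

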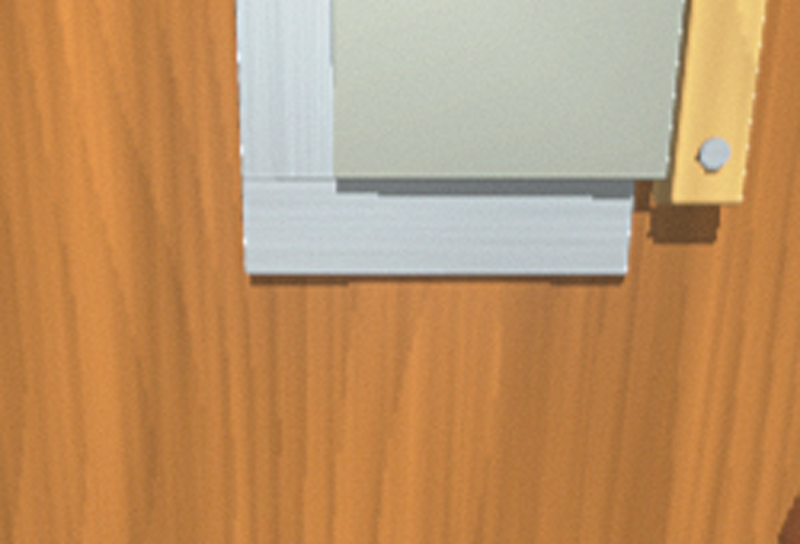

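View pics/w5.png

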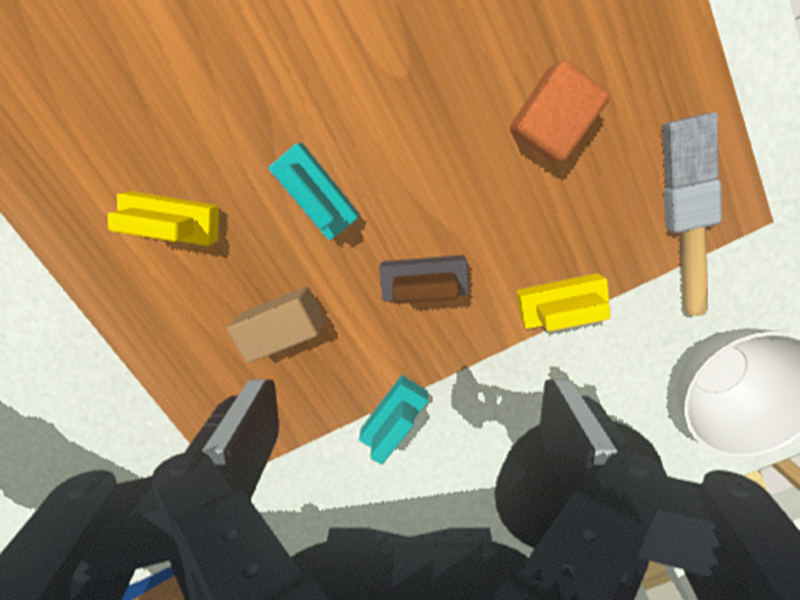

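Crop w4: square's long leg is parallel and tight under the slab's lower edge (row ~180), and the short leg follows its left edge (col ~333). w5: weight's base top corners are (380,262), (467,256), (383,301), (469,294); bar top is (392,278), (459,274), (457,299), (392,302).

```bash
python3 - <<'E'
from fit import *
f=lambda q:(np.array(q)+.5)/1.5625-.5
m=np.array([(-40,17,22),(40,17,22),(-40,-17,22),(40,-17,22),(-28,8,56),(28,8,56),(28,-8,56),(-28,-8,56)])/1e3
r,e=fit(load('w5'),f([(380,262),(467,256),(383,301),(469,294),(392,278),(459,274),(457,299),(392,302)]),m,[.59,-.37,-.5]); print(r.round(4),e.round(2))
g=lambda q:(np.array(q)+.5)/3.2-.5+np.array((150,30))
a=load('w4'); print('sq outer',w(a,g([(247,273),(627,273)]),.010).round(4),'slab',w(a,g([(336,179),(665,179),(331,3)]),.022).round(4), 'short outer',w(a,g([(237,3)]),.01).round(4))
for h in(r[2],r[2]+np.pi):
  for p,hh in(([r[0],r[1],.1],h),([r[0],r[1],.026],h),([.663,.04,.12],h-r[2]+.014),([.663,.04,.036],h-r[2]+.014)):
    j=bot.ik(p,down(hh)); print(None if j is None else np.round(j,2))
E
```

```text
[ 0.5853 -0.3688 -0.429 ] [-0.91  0.15  0.49  0.3  -0.77 -1.96 -0.17 -0.99 -0.42  2.68 -0.27  2.5
  1.41 -1.86  0.53 -1.11]
sq outer [[0.569  0.0128]
 [0.7377 0.0152]] slab [[0.6086 0.0528]
 [0.7463 0.0548]
 [0.6061 0.1189]] short outer [[0.5674 0.1203]]
[ 0.6   0.61 -0.13  1.32  0.08  1.21 -1.54]
[ 0.6   0.68 -0.13  1.39  0.09  1.08 -1.54]
[ 0.13  0.56 -0.35  1.39  0.2   1.23 -1.8 ]
[ 0.12  0.64 -0.33  1.46  0.22  1.08 -1.81]
[ 0.92  0.7  -0.66  1.31  0.42  1.27  1.4 ]
[ 0.91  0.77 -0.63  1.37  0.47  1.15  1.37]
[ 0.42  0.68 -0.83  1.37  0.5   1.31  1.16]
[ 0.41  0.76 -0.79  1.45  0.56  1.17  1.11]
```

```bash
python3 - <<'E'
from fit import *
s=load('w5'); crop(s,'w5c',235,155,310,205,10)
a=load('w4'); F=a['frame'].astype(float); g=cv2.GaussianBlur(F[:,:,2]-F[:,:,0],(0,0),.8)
def edge(lo,hi,rows,z):
    L=[]
    for v in rows:
        d=np.abs(np.diff(g[v,lo:hi])); i=np.argmax(d[1:-1])+1; y0,y1,y2=d[i-1:i+2]; L.append((lo+i+.5+.5*(y0-y2)/(y0-2*y1+y2),v))
    P=w(a,L,z); c=np.polyfit(P[:,1],P[:,0],1);k=abs(P[:,0]-np.polyval(c,P[:,1]))<.001;c=np.polyfit(P[k,1],P[k,0],1)
    print(-np.arctan(c[0]),np.polyval(c,[.053,.143]),k.sum(),np.std(P[k,0]-np.polyval(c,P[k,1])))
edge(243,262,range(5,80),.022); edge(215,235,range(5,110),.01)
E
```

```text
0.008611578074331322 [0.60726595 0.60649089] 75 0.0001004432731396802
0.013153289972433311 [0.56724075 0.56605689] 100 0.00010657842546969058
```

View pics/w5c.png

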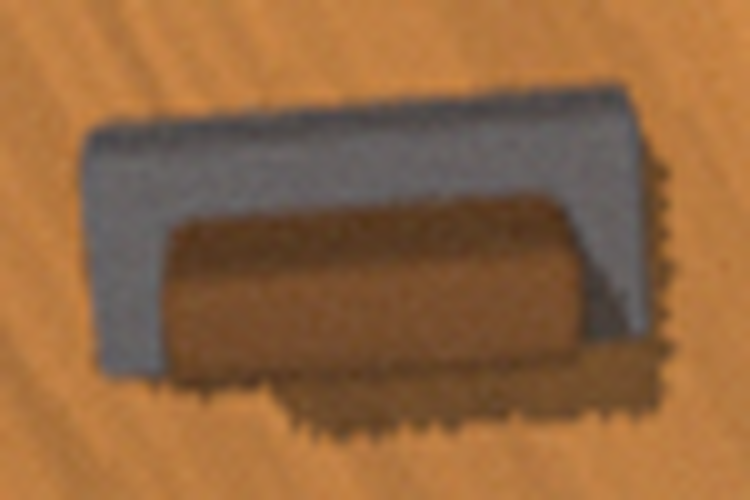

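Square is flush within 0.5 mm. In w5c the base top corners are (92,158), (632,120), (105,375), (645,340); the bar top is (165,277), (580,252), (578,355), (165,377).

```bash
python3 - <<'E'
from fit import *
f=lambda q:(np.array(q)+.5)/10-.5+np.array((235,155))
m=np.array([(-40,17,22),(40,17,22),(-40,-17,22),(40,-17,22),(-28,8,56),(28,8,56),(28,-8,56),(-28,-8,56)])/1e3
r,e=fit(load('w5'),f([(92,158),(632,120),(105,375),(645,340),(165,277),(580,252),(578,355),(165,377)]),m,[.59,-.37,-.5]); print(r.round(4),e.round(2))
if abs(e).max()>1.2: raise SystemExit
h=r[2]; x,y=r[:2]
bot.goto([x,y,.11],down(h)); bot.line_to([x,y,.026],feed=.1); print(bot.get_ft_force())
bot.grab(); print('gap',bot.get_finger_gap(),bot.get_finger_force(),bot.get_ft_force(),bot.get_clock())
bot.line_to([x,y,.12],feed=.15); bot.sleep(.2); print('gap',bot.get_finger_gap(),bot.get_ft_force(),bot.get_clock())
E
```

```text
[ 0.584  -0.3708 -0.4306] [-1.73 -1.09  1.25 -0.88 -1.01 -0.02  0.54  0.07 -0.88 -0.1   0.56 -0.27
  1.14  1.02  0.05  1.42]
```

Residuals are a symmetric scale (rounded edges), so centre and yaw are sound. I proceed.

```bash
python3 - <<'E'
from h import *
x,y,h=.584,-.3708,-.4306
bot.goto([x,y,.11],down(h)); bot.line_to([x,y,.027],feed=.1); print(bot.get_ft_force())
bot.grab(); print('gap',bot.get_finger_gap(),bot.get_finger_force(),bot.get_ft_force(),bot.get_clock())
bot.line_to([x,y,.12],feed=.15); bot.sleep(.2); print('gap',bot.get_finger_gap(),bot.get_ft_force(),bot.get_clock())
C=np.array([.607,.0531,.0])+.055*ex-.0205*ey
bot.goto([C[0],C[1],.12],down(YAW)); s=snap('wrist','w6'); snap('scene','a6'); crop(s,'w6',100,100,400,320,2.6)
print(bot.get_position(),bot.get_ft_force(),bot.get_clock())
E
```

```text
[0.83770024 0.20620725 0.21918908]
gap 0.014934775573198377 60.039957761764526 [-0.80798576 -0.34212929  1.17401718] 29.675
gap 0.014844470411159882 [-0.44119812  0.66843839 -5.39589819] 30.6417
[0.66253202 0.03055982 0.11986514] [ 0.41104035 -0.57667087 -4.8488584 ] 32.2667
```

View pics/w6.png

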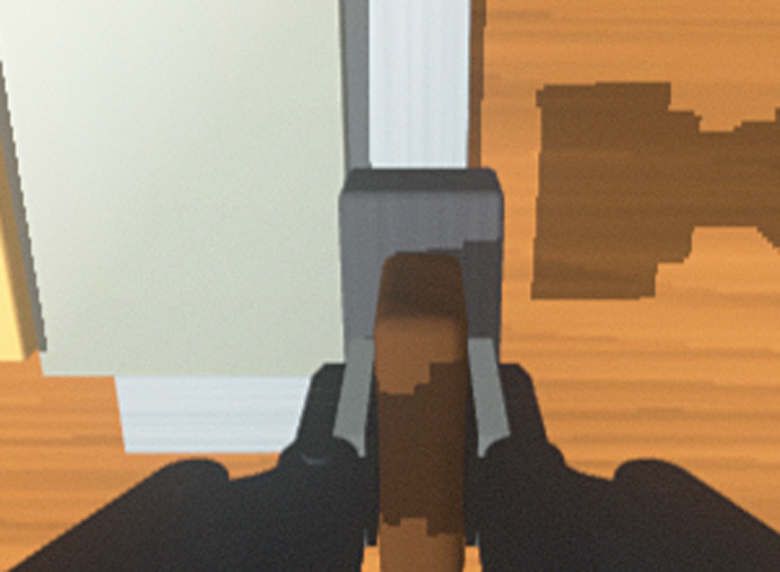

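Weight is held straight and over the long leg, clear of the slab's edge (col ~342). Lowering with force watch.

```bash
python3 - <<'E'
from h import *
C=np.array([.607,.0531,.0])+.055*ex-.0215*ey
P=lambda z:[C[0],C[1],z]
bot.line_to(P(.042),feed=.1); bot.sleep(.2); f0=bot.get_ft_force()[2]; print(f0)
z=.042
while z>.030:
    z-=.001; bot.line_to(P(z),feed=.01); f=bot.get_ft_force(); print(round(z,4),np.round(f,1),round(bot.get_position()[2],4))
    if f[2]>f0+4: break
bot.ungrasp(); bot.sleep(.2); print('gap',bot.get_finger_gap(),bot.get_ft_force())
bot.line_to(P(.15),feed=.12)
bot.goto([.55,-.06,.34],down(np.pi/2+YAW)); bot.sleep(.2); s=snap('wrist','w7'); print(bot.get_clock())
crop(s,'w7',170,0,420,185,3.2)
E
```

```text
-6.053374303093435
0.041 [ 1.  -0.7 -5. ] 0.041
0.04 [ 0.4 -0.6 -5.5] 0.0398
0.039 [-0.9  0.1 -5.2] 0.0389
0.038 [-0.1  0.4 -5.7] 0.0379
0.037 [ 0.2 -0.2 -4.5] 0.0372
0.036 [-4.7 -1.7  4.8] 0.0372
gap 0.08541061054327385 [-1.04081612  0.01746991 -0.01728078]
38.6583
```

View pics/w7.png

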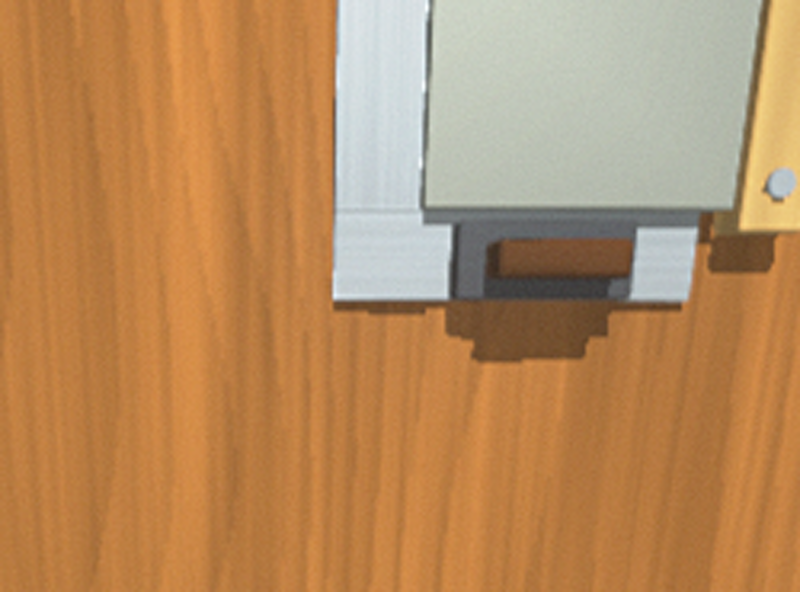

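Weight stands flat on the long leg (base 455-630, 220-298), with the square still at the corner. One numeric check of flushness before handing in.

```bash
python3 - <<'E'
from fit import *
a=load('w7'); F=a['frame'].astype(float); g=cv2.GaussianBlur(F[:,:,2]-F[:,:,0],(0,0),.8)
def edge(im,lo,hi,idx,z,ax,at):
    L=[]
    for v in idx:
        d=np.abs(np.diff(im[v,lo:hi] if ax==0 else im[lo:hi,v])); i=np.argmax(d[1:-1])+1; y0,y1,y2=d[i-1:i+2]; t=lo+i+.5+.5*(y0-y2)/(y0-2*y1+y2); L.append((t,v) if ax==0 else (v,t))
    P=w(a,L,z); c=np.polyfit(P[:,1-ax],P[:,ax],1)
    for _ in range(2): k=abs(P[:,ax]-np.polyval(c,P[:,1-ax]))<.0015;c=np.polyfit(P[k,1-ax],P[k,ax],1)
    print(np.arctan(c[0]),np.polyval(c,at).round(4),k.sum())
edge(g,297,310,range(5,60),.022,0,[.053,.143]); edge(g,265,283,range(5,90),.01,0,[.053,.143])
edge(F.sum(2),56,72,range(308,395),.022,1,[.607,.737]); edge(g,85,102,list(range(278,308))+list(range(370,382)),.01,1,[.607,.737])
E
```

```text
-0.010595259560110684 [0.6061 0.6051] 55
-0.012821324160273189 [0.5667 0.5655] 85
0.009932906762143114 [0.0539 0.0552] 84
0.008847157426633634 [0.0127 0.0138] 42
```

```bash
python3 - <<'E'
from fit import *
def edge(a,im,lo,hi,idx,z):
    L=[]
    for v in idx:
        d=np.abs(np.diff(im[lo:hi,v])); i=np.argmax(d[1:-1])+1; y0,y1,y2=d[i-1:i+2]; L.append((v,lo+i+.5+.5*(y0-y2)/(y0-2*y1+y2)))
    P=w(a,L,z); c=np.polyfit(P[:,0],P[:,1],1)
    for _ in range(2): k=abs(P[:,1]-np.polyval(c,P[:,0]))<.0015;c=np.polyfit(P[k,0],P[k,1],1)
    return np.polyval(c,[.607,.737]).round(4),k.sum()
for n,s,q in(('w4',(80,95,range(258,355)),(107,125,list(range(232,265))+list(range(325,342)))),('w7',(56,72,range(308,395)),(85,102,list(range(278,308))+list(range(370,382))))):
    a=load(n);F=a['frame'].astype(float); S=cv2.GaussianBlur(F.sum(2),(0,0),.8);g=cv2.GaussianBlur(F[:,:,2]-F[:,:,0],(0,0),.8)
    print(n,edge(a,S,*s,.022),edge(a,S,*q,.01),edge(a,g,*q,.01))
print(bot.get_clock())
E
```

```text
w4 (array([0.047 , 0.0472]), np.int64(89)) (array([0.013 , 0.0148]), np.int64(50)) (array([0.0126, 0.0144]), np.int64(50))
w7 (array([0.0541, 0.0552]), np.int64(85)) (array([0.0134, 0.0148]), np.int64(42)) (array([0.0127, 0.0138]), np.int64(42))
38.6583
```

The square's edge hasn't moved since it was pressed flush (0.0130/0.0148 m before, 0.0134/0.0148 m now), so the remaining gap is under 1 mm. Handing in.

```bash
python3 -c "
from bench import bot
print(bot.hand_in())"
```

```text
the job is handed in; nothing more can be done
None
```

Job handed in at about 39 s of the 72 s allowed: the square is flush on the slab's free corner (measured gaps under 1 mm), and the iron weight was set down gently and stands on its long leg; the hand-in gave no verdict.

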